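# Start the long screw at the bottom of the fixture's deep well

## Task

Take the long red-winged screw out of its blue stand, put it down the deep well of the board fixture and start it in the thread at the bottom by feel, then turn it clockwise until it is fully home and let go of it. Keep it light: never force the screw in the well (about 20 N on it counts as cross-threading). Leave the jar, pillars, trackball, foot pad and tin lid as they are.

Things in the scene. Friction and masses are not known exactly. Their poses are not given: they have to be found in the camera images.
- screw_grip (a point): centre of the red wing grip of a long steel screw (loose, about 130 g) standing upright in a blue stand. The grip is a bar 36 mm along its x, 16 mm along its y (the two flats to pinch), 32 mm tall; z points up the screw. A 14 mm shank runs down from it; the flat foot is 96 mm below this point
- screw_foot (a point): centre of the screw's flat foot (same axes as the grip). Around it, on the lowest 5 mm, are three thread lugs at 0, 120 and 240 degrees from its x axis, reaching 13 mm from the screw's axis, each 7 mm wide: the beginning of a coarse three-start thread
- stand: blue plastic stand, fixed: a 60 x 60 x 4 mm foot with an upright cup, 42 mm outside, 30 mm inside, rim 30 mm above the table; the screw's foot stands on its floor 4 mm above the table. Origin at the centre of its underside
- well_mouth (a point): centre of the open mouth of the deep well, a 31 mm bore with a countersunk mouth (38 mm, 6 mm deep): the top, 75 mm above the table, of the round upright aluminium tower (48 mm outside, fixed) of a fixture. z is up along the well; x points to its green board, 50 to 160 mm away, at most 35 mm high
- insert_face (a point): on the well's axis 48 mm below the mouth: face of a brass insert with 3 slots, 11 mm wide, 120 degrees apart, at an ANGLE NOT GIVEN, new each time (these axes do not show it). It is on a spring: gives 5 mm down, from about 2 N, 1 N more per mm, then a hard stop. Turned on it under 3 to 6 N, best backwards (anticlockwise), the lugs find the slots: the insert springs up, the force drops
- thread_seat (a point): on the well's axis, 14.5 mm below the insert's face: where the screw's foot is when fully home. Through the slots the lugs first rest 10.5 mm below the face; pressed lightly there and turned clockwise some 40 to 75 degrees they go down a ramp to this seat and a stop. A clutch holds the insert: above about 0.09 N m (past the stop, or lugs not yet lowered) it just drags round with the screw
- trackball_center (a point): centre of a white plastic trackball, 57 mm across, resting loose in a low black ring; a bystander
- tin_lid (a joint): hinge of the tin lid over the shallow parts well (130 x 180 x 35 mm box) at the cart's left edge: 0 is shut, growing as it opens, rad; stays shut
- fuse_jar: squat amber glass jar, 60 mm across, 60 mm tall, loose; origin at the centre of its underside; a bystander
- foot_pad: black rubber foot pad, a disc 44 mm across, 12 mm thick, loose; origin at the centre of its underside; a bystander
- standoff0: brass standoff pillar, 16 mm across, 42 mm tall, standing loose; origin at the centre of its underside; a bystander
- standoff1: brass standoff pillar, 16 mm across, 42 mm tall, standing loose; origin at the centre of its underside; a bystander
- standoff2: brass standoff pillar, 16 mm across, 42 mm tall, standing loose; origin at the centre of its underside; a bystander
Things that resemble listed ones, but are neither listed nor needed, are in the scene too. Several things look just like the part that bears screw_grip: the one meant starts farthest to the robot's right.

How it is judged (in metres and radians):
On the way, in this order (a step that is already met when the one before it is completed fails the run):
1. the screw is down in the well, near the insert's face (horizontal distance between screw_grip and well_mouth below 0.008 m and z of screw_grip in the frame of well_mouth below 0.06 m), for 0.1 s.
2. its lugs have gone through the slots into the thread (horizontal distance between screw_grip and well_mouth below 0.008 m and z of screw_grip in the frame of well_mouth below 0.0405 m), for 0.2 s.
At the end, for the whole second after the job is handed in: the screw stands released, still and upright (within 7 degrees) in the well, within 8 mm of its axis, turned in and down on its seat (grip centre 33.5 mm above the well mouth, at most 35.3 mm) (horizontal distance between screw_grip and well_mouth below 0.008 m and z of screw_grip in the frame of well_mouth between 0.03 and 0.0353 m and angle between screw_grip's own z axis and vertical below 0.12 rad and linear speed of screw below 0.01 m/s); the robot touches nothing.
It fails at once if the screw is forced: more than 20 N between the screw and the fixture or its insert (contact force between screw and fixture above 20 N).
It fails at once if a bystander is moved by more than 20 mm (distance of any of fuse_jar, foot_pad, standoff0, standoff1, standoff2, trackball_center from where it was at the start of the episode above 0.02 m).
It fails at once if the tin lid is opened (value of joint tin_lid above 0.2 rad).
It also fails if it takes over 72 s, if anything falls off the work surface, if the arm or the gripper's body presses on something with over 40 N, if the wrist force passes 120 N, or if a joint passes its speed limit or range.

## Robot

A 6-joint arm with a two-finger parallel gripper is mounted at the origin on the work surface. World frame = base frame: x ahead of the robot, y to its left, z up, the work surface at z = 0. Lengths are in m, angles in degrees, forces in N, time in s.
With the tool pointing down it reaches from about 0.375 to 0.9 m from the base axis. Payload 3.1 kg.
Tool frame: the origin (TCP) lies at the very end of the fingers, on their centre line; the grasp point (between the pads) lies 19 mm behind it (bot.hold_point_z is the z of the grasp point in the tool frame, in m); z points along the fingers, y is the direction in which the jaws open and shut (so a half turn about z gives the same grasp; the last joint's range is limited). The gripper opens to 87 mm and grips with 3 to 60 N. Pads are 19 mm wide; open, the fingers measure 117 mm over their backs; the gripper's body (75 mm by 190 mm) begins 51 mm behind the grasp point.
Start: joints at [60.877, 30.224, 82.088, -0, 67.689, -10.227], TCP at [0.202, 0.591, 0.223] pointing down, gripper open.
Joint ranges: [-176.69, 176.69], [-43.24, 126.21], [12.49, 139.97], [-82, 262], [0, 151.66], [-163.58, 163.58]. Speed limits (degrees/s): [159.86, 159.86, 180, 180, 180, 180].

## Interface

Orientations are given as a 3x3 rotation matrix whose columns are the frame's x, y, z axes.
In Python, from rig import bot gives the robot as it stands.
- The arm moves only by the tool servo_tool, never from a script. Its argument "increments" is a list of rows, each a list of 3 entries, a list of its own where there are three numbers: the closure, from 0 (fully open) to 1 (shut), then the shift along the tool's x, y, z in mm, then the turn about the tool's z in degrees. In form: [[claw, [x, y, z], turn], ...]. A call has 1 to 5 rows; each row shifts and turns the commanded pose from where the row before left it, along the tool's axes as they then stand; what a row does not reach is not made up. A row lasts 1/8 s, in which the tool goes at most 62.5 mm and 10.7 degrees, less where a joint would pass 70% of its speed; a pose out of reach is approached as far as the arm can. A call with a gripper value outside its range is refused whole. The fingers move at their own pace and stop on an object; the grip force is fixed at half the most. Time passes only in rows, so rows that do not move let the fingers close. It gives the time, the measured TCP pose, the force and the opening at its end, in the units of the state.
- bot.read_state(): the state, without advancing time (a new reading comes with each control period).
- bot.capture(name): name is "scene" or "top" or "wrist"; returns (picture, depth): 400x640x3 uint8, blue, green, red; 400x640 float32, m along the optical axis (not along the pixel's ray), 0 where there is no reading.
- bot.camera_info(name): a dict with "K" (3x3 intrinsics, pixels), "R" (3x3) and "t" (3): a world point X has camera coordinates R X + t; the wrist camera has in their place "mount" (4x4, takes a point from camera to tool coordinates, whose origin is the TCP and whose axes are the flange's). Camera axes: x right, y down, z forward; pixel columns grow to the right and rows downward; lengths in m; the calibration is good to about 2 mm. A picture is of the moment at which its call begins: read the wrist's pose just before it. camera_info takes no time and is no camera call.
- bot.hand_in(): hands the job in, once; it reports no verdict.
Trained networks look in the newest picture that a camera, given by its name, has taken for a name from the list of things; names that differ only in an ending like _2 or _b are one class to them, and where a whole thing is asked for, a point or a joint stands for the part that bears it (a point fixed in the world has none). Each returns a list of dicts, best first, with "p" (0 to 1); they miss things now and then, are a little off and sometimes report something else, mostly with a low value. They report only what shows in the picture. A call takes as long as a camera call. They do not tell look-alikes from the thing itself.
- bot.find_in(camera, thing): "bbox" ([left, top, right, bottom] in pixels, round what is visible of it).
- bot.trace(camera, thing): "region" (400x640 bool, what is visible of it) and "bbox" ([left, top, right, bottom] in pixels, round what is visible of it).
The state is a dict: "time_s": time; "joint_positions": joint angles; "qvel": joint speeds; "tau": joint torques, N m; "position": TCP position; "tcp_rot": TCP orientation; "force": force on the tool from outside, world axes, zero at the start; "moment": the same for the moment, N m; "opening": opening from 0.0 (shut) to 1.0 (fully open).
Only numpy, scipy, OpenCV 4.12 (cv2) and the standard library are available. Lean on these libraries where they do the work, as an engineer would, in place of code of your own. Each camera call takes 0.05 s, during which the arm holds its last target.

## Working session

There is one attempt and no reset: what is moved stays moved. The work goes in short steps, Python scripts to look and compute and a tool call to move; the robot and the scene stay as the last step left them, time stands still between calls to the robot, and variables do not carry over. Pictures are saved under pics/ and viewed, and the job is handed in when it is done.

Besides the shell and the picture viewer there is one more tool, called after ">>>" by a JSON object that holds its "fn" and its "kwargs". servo_tool: Moves the arm, as the interface text tells. Its arguments: {"type":"object","properties":{"increments":{"type":"array","items":{"type":"array"}}},"required":["increments"]}

```bash
ls; mkdir -p pics; cat > h.py <<'E'
import numpy as np, cv2
from rig import bot
def save(cam,name):
    p,d=bot.capture(cam); cv2.imwrite('pics/'+name+'.png',p); np.save('pics/'+name+'.npy',d); return p,d
def pts(cam,d,mask,st=None):
    ci=bot.camera_info(cam);K=np.array(ci['K'])
    v,u=np.nonzero(mask&(d>0)); z=d[v,u]
    c=np.stack([(u-K[0,2])/K[0,0]*z,(v-K[1,2])/K[1,1]*z,z],1)
    if cam=='wrist':
        M=np.array(ci['mount']); t=c@M[:3,:3].T+M[:3,3]
        return t@np.array(st['tcp_rot']).T+np.array(st['position'])
    return (c-np.array(ci['t']))@np.array(ci['R'])
E
python3 - <<'E'
from h import *
s=bot.read_state();print(s)
for c in ['scene','top']:
    save(c,c+'0')
    ci=bot.camera_info(c);print(c,ci)
    for t in ['screw_grip','stand','well_mouth']:
        try: print(t,[(round(x['p'],2),x['bbox']) for x in bot.find_in(c,t)])
        except Exception as e: print(t,e)
print(bot.camera_info('wrist'),bot.hold_point_z)
E
```

```text
pics
{'time_s': 0.0, 'joint_positions': array([ 6.08749733e+01,  3.02793317e+01,  8.21575364e+01, -1.59714025e-03,
        6.76902124e+01, -1.02257890e+01]), 'qvel': array([ 0.09840394, -0.0023667 , -0.03317596, -0.00366798, -0.04902322,
       -0.01285044]), 'tau': array([ 1.42424087e-03, -4.40034449e+01, -1.76592761e+01,  6.33980753e-02,
        5.80437889e-02, -1.64569719e-04]), 'position': array([0.20203305, 0.59065135, 0.22156135]), 'tcp_rot': array([[-9.46092910e-01,  3.23893637e-01, -1.05699630e-03],
       [ 3.23895152e-01,  9.46090972e-01, -1.95008214e-03],
       [ 3.68395459e-04, -2.18731487e-03, -9.99997540e-01]]), 'force': array([-1.07839394,  0.1479373 , -0.4287384 ]), 'moment': array([ 0.00638385, -0.00213633, -0.01097519]), 'opening': 1.0012554628878638}
scene {'K': array([[366.7982588 ,   0.        , 322.37303868],
       [  0.        , 366.7982588 , 195.25543689],
       [  0.        ,   0.        ,   1.        ]]), 'R': array([[-0.43033156,  0.90241914,  0.0213177 ],
       [ 0.48368796,  0.25046458, -0.83863785],
       [-0.76214218, -0.35058122, -0.54427209]]), '
[... 752 characters left out ...]
.2, 211.4])]
stand [(0.7, [237.3, 141.8, 246.4, 151.7]), (0.67, [273.1, 220.2, 302.4, 248.5]), (0.6, [265.8, 139.2, 269.8, 147.2])]
well_mouth [(0.8, [422.1, 152.3, 465.8, 222.5])]
{'K': array([[330.15408329,   0.        , 317.59201946],
       [  0.        , 330.15408329, 194.91135804],
       [  0.        ,   0.        ,   1.        ]]), 'mount': array([[ 2.43785213e-04, -9.70530230e-01, -2.40979281e-01,
         6.52849134e-02],
       [ 9.99999039e-01,  5.65522127e-04, -1.26596502e-03,
        -6.72303558e-04],
       [ 1.36493644e-03, -2.40978740e-01,  9.70529435e-01,
        -1.62322965e-01],
       [ 0.00000000e+00,  0.00000000e+00,  0.00000000e+00,
         1.00000000e+00]])} -0.0187
```

View pics/scene0.png

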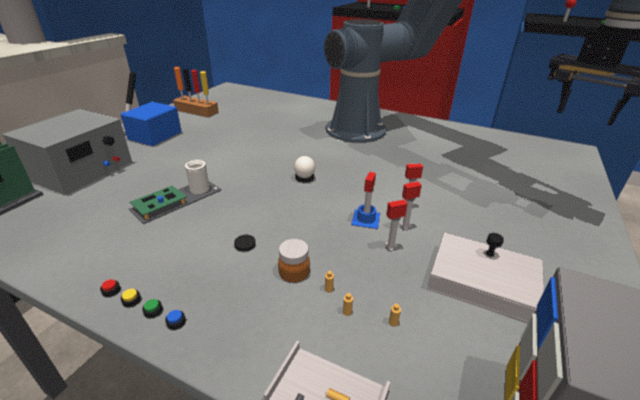

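View pics/top0.png

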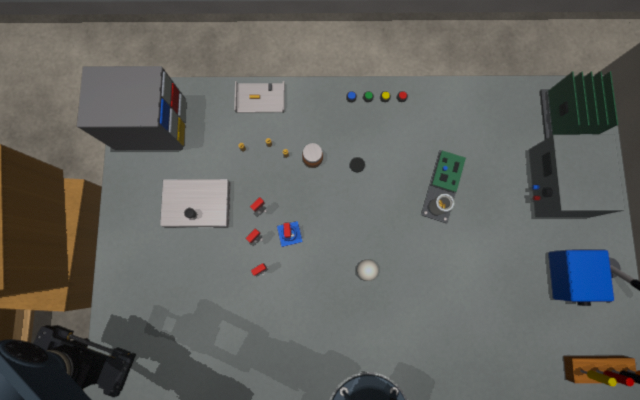

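The scene image shows the target screw in its blue stand at (370,195), with three loose look-alikes at (395–415, 170–250). The tower is at (197,178). In the top view, the stand screw at (288,232) is farthest to the robot's right. Next I measure it.

```bash
python3 - <<'E'
from h import *
for cam,boxes in {'scene':{'grip':(360,168,380,195),'stand':(345,200,385,232),'tower':(183,155,212,196)},'top':{'grip':(280,218,296,242),'stand':(274,220,304,248),'tower':(428,190,458,216)}}.items():
    p=cv2.imread(f'pics/{cam}0.png');d=np.load(f'pics/{cam}0.npy')
    hsv=cv2.cvtColor(p,cv2.COLOR_BGR2HSV)
    for k,(a,b,c,e) in boxes.items():
        m=np.zeros(d.shape,bool);m[b:e,a:c]=1
        if k=='grip': m&=((hsv[...,0]<10)|(hsv[...,0]>170))&(hsv[...,1]>150)
        if k=='stand': m&=(hsv[...,0]>95)&(hsv[...,0]<125)&(hsv[...,1]>150)
        P=pts(cam,d,m)
        if k=='tower': P=P[P[:,2]>.06]
        print(cam,k,len(P),np.round(np.median(P,0),4),'min',np.round(np.percentile(P,3,0),4),'max',np.round(np.percentile(P,97,0),4))
        if k=='grip':
            T=P[P[:,2]>P[:,2].max()-.012]; 
            if len(T)>5:
                r=cv2.minAreaRect((T[:,:2]*1000).astype(np.float32)); print('top rect',len(T),r)
        if k=='tower':
            T=P[abs(P[:,2]-.075)<.006]; print('rim',len(T),cv2.minEnclosingCircle((T[:,:2]*1000).astype(np.float32)),cv2.minAreaRect((T[:,:2]*1000).astype(np.float32)))
# crops
p=cv2.imread('pics/top0.png');q=cv2.imread('pics/scene0.png')
a=cv2.resize(p[205:260,230:320],None,fx=4,fy=4,interpolation=2);b=cv2.resize(q[150:260,340:430],None,fx=4,fy=4,interpolation=2);c=cv2.resize(p[180:235,405:495],None,fx=4,fy=4,interpolation=2)
cv2.imwrite('pics/crop0.png',np.hstack([np.vstack([a,c]),b]))
E
```

```text
scene grip 144 [0.4911 0.2129 0.1109] min [0.4625 0.2051 0.0905] max [0.4939 0.2196 0.1176]
top rect 91 ((477.1116943359375, 211.287841796875), (34.20157241821289, 14.728671073913574), 4.6633758544921875)
scene stand 419 [0.491  0.216  0.0095] min [0.4562 0.1831 0.0037] max [0.5045 0.238  0.0315]
scene tower 255 [ 0.554  -0.2027  0.0704] min [ 0.5316 -0.2248  0.0609] max [ 0.5745 -0.1826  0.0765]
rim 151 ((550.8348999023438, -204.9947967529297), 24.587852478027344) ((552.140625, -204.95468139648438), (45.66948699951172, 45.71079635620117), 76.33080291748047)
top grip 83 [0.4728 0.2079 0.1167] min [0.4577 0.2014 0.1049] max [0.4907 0.2154 0.1196]
top rect 79 ((474.1353759765625, 209.0528564453125), (33.62416076660156, 12.867939949035645), 0.6916025876998901)
top stand 296 [0.4674 0.2009 0.0053] min [0.4451 0.179  0.0006] max [0.5038 0.2376 0.0319]
top tower 192 [ 0.5499 -0.2068  0.0733] min [ 0.5288 -0.2271  0.0622] max [ 0.5718 -0.1841  0.0791]
rim 147 ((550.7261352539062, -207.05050659179688), 24.113422393798828) ((550.967041015625, -206.42344665527344), (45.45856857299805, 46.30080795288086), 10.266247749328613)
```

View pics/crop0.png

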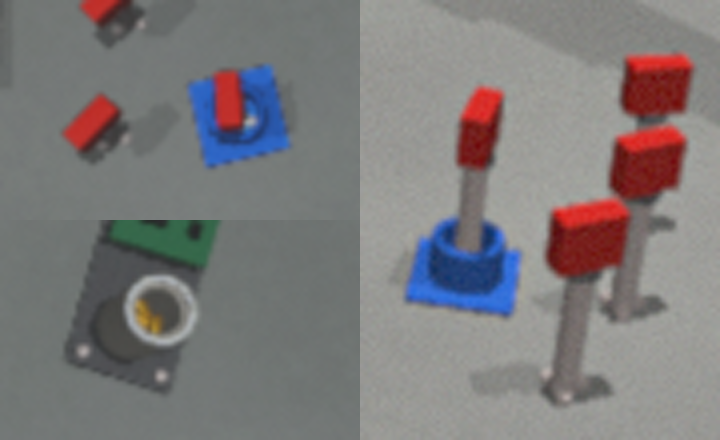

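The grip is at about (0.475, 0.210, 0.100), its long axis almost along world x. The well axis is near (0.551, -0.206). I'm moving to hover over the grip.

>>> {"fn": "servo_tool", "kwargs": {"increments": [[0.4,[-48,-34,0],0],[0.4,[-48,-34,0],0],[0.4,[-48,-34,0],0],[0.4,[-48,-34,0],0],[0.4,[-48,-34,0],0]]}}

```text
time_s: 1.02
position: [0.3755, 0.3513, 0.2229]
tcp_rot: [[-0.946, 0.324, 0.001], [0.324, 0.946, 0.001], [-0.001, 0.001, -1.0]]
force: [0.6, 0.7, -0.4]
opening: 0.62
```

>>> {"fn": "servo_tool", "kwargs": {"increments": [[0.4,[-48,-34,0],0],[0.4,[-48,-34,0],0],[0.4,[-46,-34,0],0],[0.4,[0,0,0],-9.5],[0.4,[0,0,0],-9.5]]}}

```text
time_s: 1.65
position: [0.4764, 0.2092, 0.2226]
tcp_rot: [[-1.0, -0.005, 0.0], [-0.005, 1.0, 0.0], [-0.0, 0.0, -1.0]]
force: [-0.3, -0.4, -0.0]
opening: 0.601
```

>>> {"fn": "servo_tool", "kwargs": {"increments": [[0.4,[0,0,0],0]]}}

```text
time_s: 1.78
position: [0.4758, 0.21, 0.2226]
tcp_rot: [[-1.0, 0.001, 0.0], [0.001, 1.0, 0.0], [-0.0, 0.0, -1.0]]
force: [-0.7, 0.0, -0.9]
opening: 0.598
```

```bash
cat > w.py <<'E'
from h import *
import sys
n=sys.argv[1]
s=bot.read_state();print(s['time_s'],s['position'],np.array(s['tcp_rot']).round(4).tolist(),s['joint_positions'].round(1),s['opening'],s['force'])
p,d=save('wrist',n)
hsv=cv2.cvtColor(p,cv2.COLOR_BGR2HSV)
m=((hsv[...,0]<10)|(hsv[...,0]>170))&(hsv[...,1]>150)&(d>0)
nl,lab,st,ce=cv2.connectedComponentsWithStats(m.astype(np.uint8))
for i in range(1,nl):
    if st[i,4]<150: continue
    P=pts('wrist',d,lab==i,s)
    T=P[(P[:,2]>.108)&(P[:,2]<.125)]
    print('comp',st[i],P.mean(0).round(4), P[:,2].max())
    if len(T)>50: print('  rect',len(T),np.median(T[:,2]),cv2.minAreaRect((T[:,:2]*1000).astype(np.float32)))
E
python3 w.py w1
```

```text
1.775 [0.47582486 0.20998624 0.22261448] [[-1.0, 0.0007, 0.0001], [0.0007, 1.0, 0.0], [-0.0001, 0.0, -1.0]] [ 11.5  22.2  97.    0.   60.8 -78.5] 0.5983084753035216 [-0.66935784  0.02289939 -0.89767783]
comp [379  49  53  42 991] [0.3781 0.2775 0.1104] 0.11527123644349005
  rect 895 0.11192646530854752 ((376.9071044921875, 279.0892639160156), (15.051011085510254, 35.01655578613281), 30.99492645263672)
comp [ 394  153   47   42 1047] [0.4598 0.2933 0.1075] 0.11398375336769691
  rect 747 0.11176145066459411 ((461.3705139160156, 295.01287841796875), (15.414968490600586, 34.26013946533203), 46.794010162353516)
comp [307 168  20  45 745] [0.4727 0.2083 0.115 ] 0.11773243165508099
  rect 710 0.11579361531345936 ((474.6802673339844, 208.63246154785156), (35.15196990966797, 15.077044486999512), 5.429617404937744)
```

View pics/w1.png

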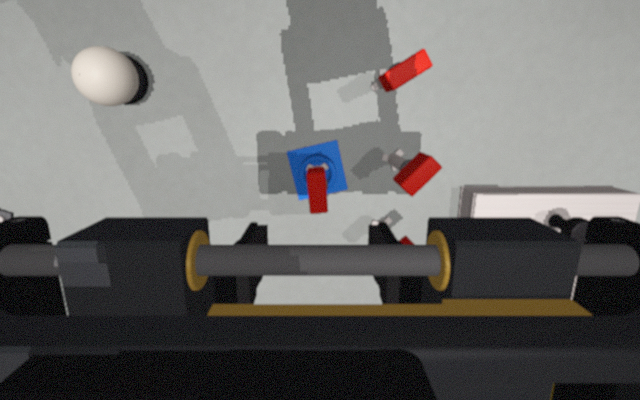

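The wrist view shows the target grip at (317,190) above the blue stand, and the neighbours are clear of the jaws. The grip measures (0.4747, 0.2086), turned +5°.

>>> {"fn": "servo_tool", "kwargs": {"increments": [[0.4,[1,-1.4,0],-5],[0.4,[0,0,50],0],[0.4,[0,0,50],0],[0.4,[0,0,40],0],[0.4,[0,0,0],0]]}}

```text
time_s: 2.45
position: [0.4723, 0.2087, 0.0802]
tcp_rot: [[-0.996, -0.088, -0.007], [-0.088, 0.996, -0.001], [0.007, -0.001, -1.0]]
force: [0.3, -0.3, 1.0]
opening: 0.603
```

```bash
python3 w.py w2; python3 -c "
from h import *
p,d=save('scene','s2');cv2.imwrite('pics/s2c.png',cv2.resize(p[120:260,300:450],None,fx=4,fy=4))"
```

```text
2.45 [0.47231344 0.20865744 0.08020011] [[-0.9961, -0.0876, -0.0068], [-0.0876, 0.9962, -0.0014], [0.0069, -0.0008, -1.0]] [ 11.4  34.9 104.2  -0.   41.3 -83.6] 0.6032940011575394 [ 0.28222302 -0.2638502   1.00421914]
comp [ 453    8  132   85 5476] [0.3788 0.276  0.109 ] 0.11438641098498545
  rect 4433 0.11195571429799293 ((377.3132019042969, 279.2311096191406), (15.697261810302734, 36.571224212646484), 31.725088119506836)
comp [301 220  37  25 805] [0.4572 0.2071 0.1069] 0.16461654604241338
  rect 323 0.1134311701485418 ((458.25982666015625, 207.1629180908203), (2.116987466812134, 14.87857723236084), 6.077373027801514)
comp [302 276  35  28 960] [0.4797 0.209  0.116 ] 0.11783995995227409
  rect 960 0.11596766192587468 ((479.8280944824219, 209.0974884033203), (14.326372146606445, 14.610611915588379), 4.252831935882568)
```

View pics/s2c.png

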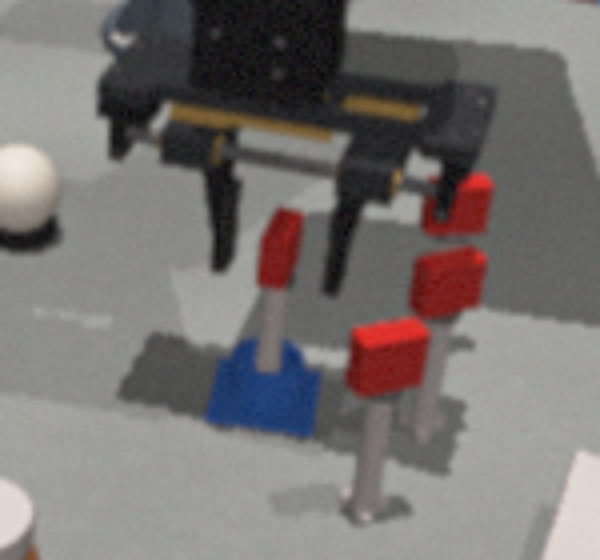

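View pics/w2.png

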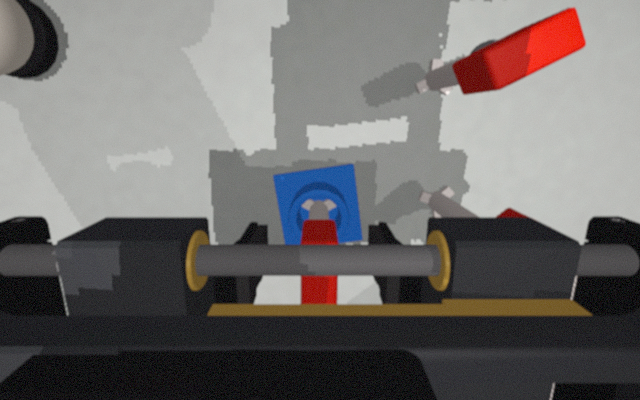

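The jaws straddle the grip and are centred on it, so I'm closing.

>>> {"fn": "servo_tool", "kwargs": {"increments": [[1,[0,0,0],0],[1,[0,0,0],0],[1,[0,0,0],0],[1,[0,0,0],0],[1,[0,0,0],0]]}}

```text
time_s: 3.18
position: [0.4748, 0.2089, 0.0828]
tcp_rot: [[-0.996, -0.089, 0.0], [-0.089, 0.996, 0.0], [-0.0, 0.0, -1.0]]
force: [0.3, 0.2, 2.7]
opening: 0.18
```

>>> {"fn": "servo_tool", "kwargs": {"increments": [[1,[0,0,-20],0],[1,[0,0,-30],0],[1,[0,0,-35],0],[1,[0,0,-30],0],[1,[0,0,0],0]]}}

```text
time_s: 3.8
position: [0.4761, 0.2092, 0.1994]
tcp_rot: [[-0.996, -0.089, 0.005], [-0.089, 0.996, 0.001], [-0.005, 0.001, -1.0]]
force: [0.6, -0.0, -1.9]
opening: 0.183
```

```bash
python3 w.py w3; python3 -c "
from h import *
p,d=save('scene','s3');cv2.imwrite('pics/s3c.png',cv2.resize(p[50:260,300:450],None,fx=2.8,fy=2.8))"
```

```text
3.8 [0.47612082 0.20918232 0.19937247] [[-0.996, -0.089, 0.005], [-0.089, 0.996, 0.001], [-0.0051, 0.0005, -1.0]] [ 11.4  23.9  98.7  -0.   57.1 -83.7] 0.18265471778084813 [ 0.62610793 -0.00679389 -1.90768069]
comp [ 396   54   60   42 1228] [0.3782 0.2771 0.1103] 0.11426413472165661
  rect 1086 0.1119631696999317 ((377.1045837402344, 278.9819641113281), (15.229642868041992, 35.21464920043945), 31.280048370361328)
comp [ 401  166   53   45 1268] [0.4597 0.2931 0.1071] 0.11393017901788542
  rect 868 0.11174909827741848 ((461.4119873046875, 294.96142578125), (15.569169998168945, 34.583003997802734), 47.48885726928711)
comp [ 298  214   40   31 1056] [0.4596 0.2068 0.2262] 0.2834971349404999
comp [299 276  39  28 993] [0.4853 0.2088 0.2313] 0.2409194523472677
```

View pics/s3c.png

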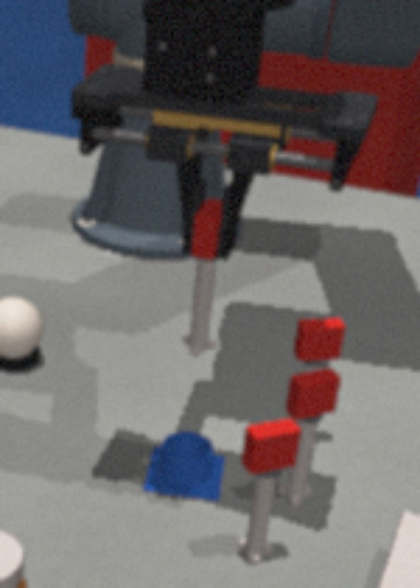

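View pics/w3.png

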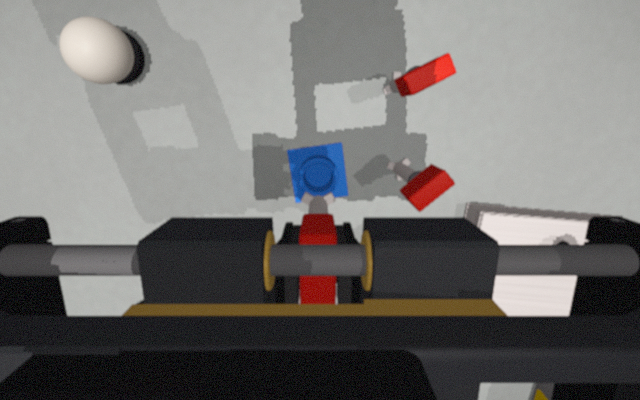

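The screw is lifted and hangs straight. I'm carrying it to the well.

>>> {"fn": "servo_tool", "kwargs": {"increments": [[1,[-4,-45,0],0],[1,[-5,-54,0],0],[1,[-5,-54,0],0],[1,[-5,-54,0],0],[1,[-5,-54,0],0]]}}

```text
time_s: 4.53
position: [0.5207, -0.0503, 0.1955]
tcp_rot: [[-0.996, -0.089, -0.004], [-0.089, 0.996, 0.001], [0.004, 0.002, -1.0]]
force: [0.7, -0.6, -1.8]
opening: 0.183
```

>>> {"fn": "servo_tool", "kwargs": {"increments": [[1,[-5,-54,0],0],[1,[-5,-54,0],0],[1,[-5,-51,0],0],[1,[0,0,0],10],[1,[0,0,0],10]]}}

```text
time_s: 5.15
position: [0.5495, -0.2064, 0.1947]
tcp_rot: [[-0.964, 0.265, -0.004], [0.265, 0.964, 0.003], [0.005, 0.002, -1.0]]
force: [-0.7, 0.1, -0.4]
opening: 0.18
```

>>> {"fn": "servo_tool", "kwargs": {"increments": [[1,[0,0,0],10],[1,[0,0,0],10],[1,[0,0,0],10],[1,[0,0,0],10],[1,[0,0,0],10]]}}

```text
time_s: 5.78
position: [0.5496, -0.2053, 0.195]
tcp_rot: [[-0.419, 0.908, -0.004], [0.908, 0.419, 0.003], [0.004, -0.003, -1.0]]
force: [0.0, 1.2, -0.8]
opening: 0.179
```

>>> {"fn": "servo_tool", "kwargs": {"increments": [[1,[0,0,0],10],[1,[0,0,0],10],[1,[0,0,0],10],[1,[0,0,0],10],[1,[0,0,0],0]]}}

```text
time_s: 6.4
position: [0.5498, -0.2054, 0.1954]
tcp_rot: [[0.255, 0.967, -0.004], [0.967, -0.255, 0.002], [0.001, -0.004, -1.0]]
force: [1.6, 0.5, -0.8]
opening: 0.179
```

>>> {"fn": "servo_tool", "kwargs": {"increments": [[1,[0,0,0],0],[1,[0,0,0],0]]}}

```text
time_s: 6.65
position: [0.5507, -0.2059, 0.197]
tcp_rot: [[0.256, 0.967, -0.001], [0.967, -0.256, 0.0], [0.0, -0.001, -1.0]]
force: [0.5, -0.1, -0.6]
opening: 0.184
```

```bash
python3 w.py w4; python3 -c "
from h import *
p,d=save('scene','s4');cv2.imwrite('pics/s4c.png',cv2.resize(p[80:230,120:280],None,fx=4,fy=4))
p,d=save('top','t4');cv2.imwrite('pics/t4c.png',cv2.resize(p[150:250,390:500],None,fx=5,fy=5))"
```

```text
6.65 [ 0.5507022  -0.20587474  0.197029  ] [[0.2557, 0.9668, -0.0008], [0.9668, -0.2557, 0.0004], [0.0002, -0.0009, -1.0]] [-31.4  29.1  89.   -0.   61.9 -16.6] 0.18357407689247718 [ 0.50698663 -0.12898709 -0.62503341]
comp [620   0  20  16 280] [ 0.8742 -0.1251  0.0162] 0.01925363445233158
comp [ 298  214   40   31 1054] [ 0.5549 -0.191   0.2236] 0.2812912105960313
comp [298 276  39  28 993] [ 0.548  -0.2161  0.2286] 0.23809066565953033
```

View pics/s4c.png

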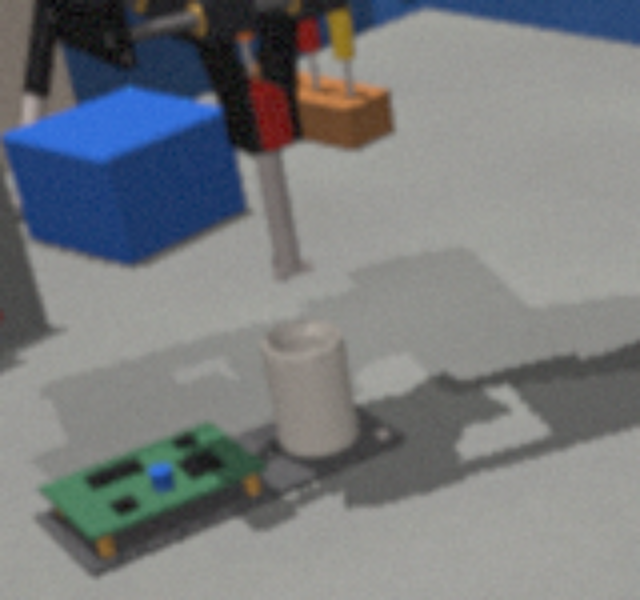

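View pics/w4.png

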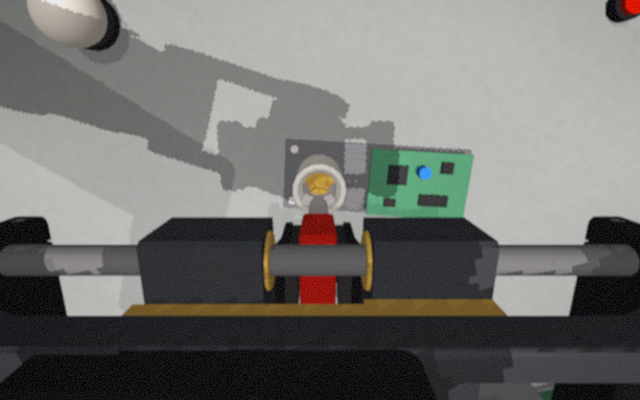

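The wrist view shows the tower rim at (319,185) with the brass insert inside and the screw shank in front of it. Next I measure the rim and the shank precisely.

```bash
python3 - <<'E'
from h import *
from scipy.optimize import least_squares
s=bot.read_state(); d=np.load('pics/w4.npy')
m=np.zeros(d.shape,bool);m[145:225,285:355]=1
P=pts('wrist',d,m,s); 
T=P[(abs(P[:,2]-.075)<.005)]; print(len(T),np.median(T[:,2]))
for nm,T in [('wrist',T)]:
    f=lambda q:np.maximum(0,np.hypot(T[:,0]-q[0],T[:,1]-q[1])-.024)+np.maximum(0,.019-np.hypot(T[:,0]-q[0],T[:,1]-q[1]))
    print(nm,least_squares(f,[.551,-.206],loss='soft_l1',f_scale=.001).x)
for cam,n,box in [('top','top0',(428,190,458,216)),('scene','scene0',(180,152,215,196))]:
    d=np.load(f'pics/{n}.npy');m=np.zeros(d.shape,bool);m[box[1]:box[3],box[0]:box[2]]=1
    P=pts(cam,d,m);T=P[(abs(P[:,2]-.075)<.005)]
    f=lambda q:np.maximum(0,np.hypot(T[:,0]-q[0],T[:,1]-q[1])-.024)+np.maximum(0,.019-np.hypot(T[:,0]-q[0],T[:,1]-q[1]))
    print(cam,len(T),least_squares(f,[.551,-.206],loss='soft_l1',f_scale=.001).x)
for cam,n,box in [('scene','s4',(180,100,203,152))]:
    d=np.load(f'pics/{n}.npy');m=np.zeros(d.shape,bool);m[box[1]:box[3],box[0]:box[2]]=1
    P=pts(cam,d,m);T=P[(np.hypot(P[:,0]-.551,P[:,1]+.206)<.03)]
    for z in np.arange(.11,.24,.01):
        q=T[abs(T[:,2]-z)<.005]
        if len(q): print(round(z,3),len(q),np.median(q[:,:2],0).round(4))
E
```

```text
993 0.07508566164607952
wrist [ 0.55107135 -0.20889422]
top 139 [ 0.55068712 -0.20616081]
scene 139 [ 0.55171055 -0.20438768]
0.12 31 [ 0.5545 -0.201 ]
0.13 26 [ 0.5532 -0.2021]
0.14 26 [ 0.5538 -0.2021]
0.15 26 [ 0.554 -0.201]
0.16 26 [ 0.5544 -0.201 ]
0.17 27 [ 0.5549 -0.2015]
0.18 26 [ 0.5542 -0.2015]
0.19 26 [ 0.5537 -0.2022]
0.2 48 [ 0.559  -0.1955]
0.21 72 [ 0.5593 -0.192 ]
0.22 67 [ 0.5566 -0.1918]
0.23 82 [ 0.552  -0.1945]
```

View pics/t4c.png

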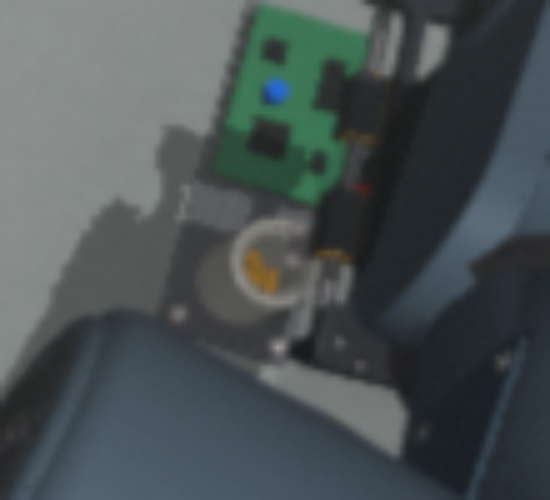

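```bash
python3 - <<'E'
from h import *
for n,t in [('w4',[.5507,-.20587,.19703])]:
    d=np.load(f'pics/{n}.npy')
    s={'tcp_rot':np.eye(3),'position':np.zeros(3)}
    m=np.zeros(d.shape,bool);m[190:216,300:340]=1
    P=pts('wrist',d,m,s)
    T=P[(P[:,2]<.088)&(P[:,2]>.0)]
    for z in np.arange(0,.09,.006):
        q=T[abs(T[:,2]-z)<.003]
        if len(q): print(round(z,3),len(q),q.min(0).round(4),q.max(0).round(4),np.median(q,0).round(4))
p=cv2.imread('pics/w4.png');cv2.imwrite('pics/w4c.png',cv2.resize(p[135:235,270:370],None,fx=6,fy=6))
E
```

```text
0.036 31 [ 0.0035 -0.004   0.0332] [0.0053 0.0042 0.0389] [ 0.0048 -0.0002  0.0362]
0.042 47 [ 0.0022 -0.0054  0.0391] [0.0052 0.0056 0.045 ] [0.0044 0.0004 0.0421]
0.048 46 [-0.     -0.0063  0.045 ] [0.0056 0.0065 0.051 ] [0.0042 0.0001 0.0484]
0.054 45 [-0.0006 -0.0065  0.0511] [0.0053 0.0066 0.0568] [0.0043 0.0004 0.054 ]
0.06 42 [-0.0016 -0.0067  0.0571] [0.0054 0.0068 0.063 ] [0.0042 0.0001 0.0601]
0.066 38 [-0.0003 -0.0061  0.0631] [0.0054 0.0069 0.0689] [0.0043 0.0004 0.0658]
0.072 201 [-0.0011 -0.0121  0.0693] [0.0077 0.013  0.075 ] [0.0035 0.0012 0.0736]
0.078 37 [ 0.0006 -0.0124  0.0751] [0.0074 0.0132 0.0792] [ 0.0051 -0.0011  0.0767]
```

View pics/w4c.png

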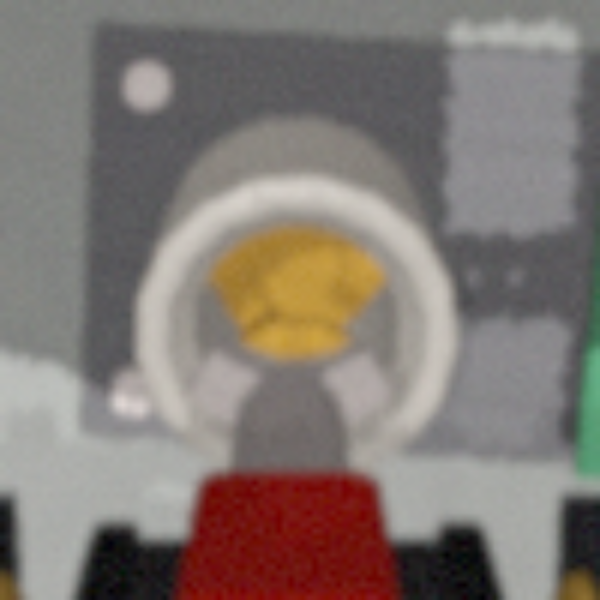

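Both cameras agree that the well lies about 1 mm along tool +y. They disagree on tool x: -1.2 from the wrist, +1.8 from the scene. I'm correcting a little, descending to the mouth and looking again.

>>> {"fn": "servo_tool", "kwargs": {"increments": [[1,[-0.5,1,15],0],[1,[0,0,15],0],[1,[0,0,8],0],[1,[0,0,0],0],[1,[0,0,0],0]]}}

```text
time_s: 7.42
position: [0.552, -0.2069, 0.1596]
tcp_rot: [[0.257, 0.966, 0.0], [0.966, -0.257, -0.0], [-0.0, 0.0, -1.0]]
force: [0.1, -0.0, -0.5]
opening: 0.181
```

```bash
python3 w.py w5; python3 - <<'E'
from h import *
from scipy.optimize import least_squares
d=np.load('pics/w5.npy')
s={'tcp_rot':np.eye(3),'position':np.zeros(3)}
m=np.zeros(d.shape,bool);m[140:230,270:370]=1
P=pts('wrist',d,m,s)
z0=bot.read_state()['position'][2]
T=P[abs(P[:,2]-(z0-.075))<.003]
f=lambda q:np.maximum(0,np.hypot(T[:,0]-q[0],T[:,1]-q[1])-.024)+np.maximum(0,.019-np.hypot(T[:,0]-q[0],T[:,1]-q[1]))
T=T[np.hypot(T[:,0],T[:,1])>.016]
print(len(T),least_squares(f,[0,0],loss='soft_l1',f_scale=.001).x)
m[:]=0;m[150:216,300:340]=1
P=pts('wrist',d,m,s)
T=P[(P[:,2]<.068)&(P[:,2]>.0)&(abs(P[:,1])<.009)]
for z in np.arange(0.03,.068,.006):
    q=T[abs(T[:,2]-z)<.003]
    if len(q): print(round(z,3),len(q),q.min(0).round(4),q.max(0).round(4))
p=cv2.imread('pics/w5.png');p=cv2.resize(p[135:235,270:370],None,fx=4,fy=4)
q,_=save('scene','s5');q=cv2.resize(q[110:210,150:250],None,fx=4,fy=4)
cv2.imwrite('pics/w5c.png',np.hstack([p,q]))
E
```

```text
7.425 [ 0.5519676  -0.20687637  0.15964528] [[0.257, 0.9664, 0.0003], [0.9664, -0.257, -0.0002], [-0.0001, 0.0004, -1.0]] [-31.4  32.   90.8   0.   57.2 -16.5] 0.1811216069027695 [ 0.07017065 -0.01886065 -0.52138116]
comp [ 298  214   40   31 1062] [ 0.5562 -0.1919  0.1862] 0.2438154801241459
comp [298 276  39  28 999] [ 0.5492 -0.217   0.1913] 0.20146191330588709
1078 [-0.00182772 -0.00033778]
0.036 32 [ 0.0033 -0.004   0.034 ] [0.0052 0.0049 0.039 ]
0.042 45 [ 0.0016 -0.0054  0.0391] [0.0052 0.0063 0.0448]
0.048 46 [ 0.0001 -0.0063  0.0452] [0.0054 0.0065 0.051 ]
0.054 43 [-0.0006 -0.0064  0.0511] [0.0054 0.0066 0.0569]
0.06 43 [-0.0013 -0.0066  0.057 ] [0.0052 0.0068 0.0626]
0.066 35 [-0.0009 -0.0061  0.0631] [0.0053 0.007  0.0678]
```

View pics/w5c.png

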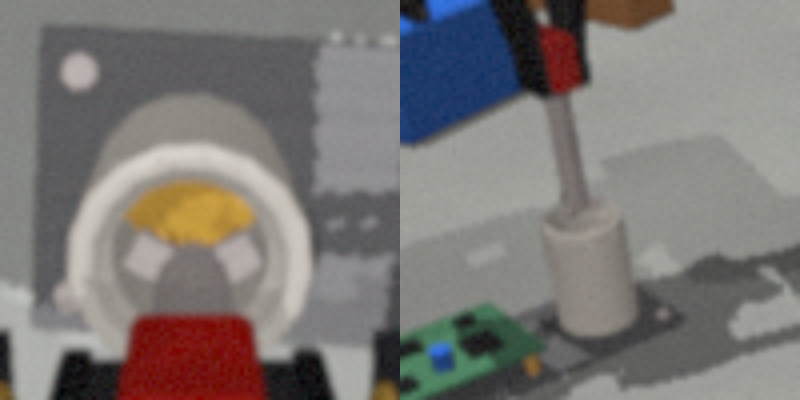

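Rim centre and screw axis now agree to about 0.5 mm (both at tool x ≈ -1.8). I'm descending into the well while watching the force.

>>> {"fn": "servo_tool", "kwargs": {"increments": [[1,[0,0,4],0],[1,[0,0,4],0],[1,[0,0,4],0],[1,[0,0,4],0]]}}

```text
time_s: 8.02
position: [0.5517, -0.2067, 0.1432]
tcp_rot: [[0.257, 0.966, -0.0], [0.966, -0.257, 0.0], [0.0, -0.0, -1.0]]
force: [0.6, 0.5, -0.8]
opening: 0.18
```

>>> {"fn": "servo_tool", "kwargs": {"increments": [[1,[0,0,6],0],[1,[0,0,6],0],[1,[0,0,6],0],[1,[0,0,5],0],[1,[0,0,0],0]]}}

```text
time_s: 8.65
position: [0.5514, -0.2066, 0.12]
tcp_rot: [[0.257, 0.966, -0.001], [0.966, -0.257, 0.001], [0.0, -0.001, -1.0]]
force: [0.1, 0.1, -0.5]
opening: 0.18
```

>>> {"fn": "servo_tool", "kwargs": {"increments": [[1,[0,0,5],0],[1,[0,0,2],0],[1,[0,0,0],0],[1,[0,0,0],0]]}}

```text
time_s: 9.15
position: [0.5518, -0.2068, 0.1137]
tcp_rot: [[0.257, 0.966, 0.0], [0.966, -0.257, -0.0], [-0.0, 0.0, -1.0]]
force: [-0.5, -0.6, -0.5]
opening: 0.182
```

>>> {"fn": "servo_tool", "kwargs": {"increments": [[1,[0,0,2],0],[1,[0,0,2],0],[1,[0,0,1],0],[1,[0,0,0],0],[1,[0,0,0],0]]}}

```text
time_s: 9.78
position: [0.5518, -0.2068, 0.1086]
tcp_rot: [[0.257, 0.966, 0.0], [0.966, -0.257, -0.0], [-0.0, 0.0, -1.0]]
force: [-0.7, 0.0, -0.8]
opening: 0.179
```

>>> {"fn": "servo_tool", "kwargs": {"increments": [[1,[0,0,1],0],[1,[0,0,1],0],[1,[0,0,0],0],[1,[0,0,0],0]]}}

```text
time_s: 10.28
position: [0.5517, -0.2067, 0.1065]
tcp_rot: [[0.257, 0.966, -0.0], [0.966, -0.257, 0.0], [-0.0, -0.0, -1.0]]
force: [1.6, 0.3, -1.7]
opening: 0.182
```

>>> {"fn": "servo_tool", "kwargs": {"increments": [[1,[0,0,1],0],[1,[0,0,0.5],0],[1,[0,0,0],0]]}}

```text
time_s: 10.65
position: [0.5519, -0.2068, 0.1053]
tcp_rot: [[0.257, 0.966, 0.0], [0.966, -0.257, -0.0], [-0.0, 0.0, -1.0]]
force: [0.5, -0.0, 2.1]
opening: 0.181
```

```bash
cat > f.py <<'E'
from h import *
F=[];M=[]
for i in range(4):
    s=bot.read_state();F.append(s['force']);M.append(s['moment'])
    if i<3: bot.capture('wrist')
print(s['time_s'],s['position'].round(4),np.array(F)[:,2].round(2),np.mean(F,0).round(2),np.mean(M,0).round(3),s['joint_positions'][5].round(1),s['tcp_rot'][:,2].round(4))
E
python3 f.py
```

```text
10.8 [ 0.5519 -0.2068  0.1053] [2.13 1.07 1.67 0.79] [ 0.15 -0.09  1.42] [-0.062  0.12   0.034] -16.5 [ 4.e-04 -2.e-04 -1.e+00]
```

Contact with the insert came at TCP z ≈ 0.1055, as predicted. I'm pressing 2 mm into the spring (about 4 N) and turning anticlockwise.

>>> {"fn": "servo_tool", "kwargs": {"increments": [[1,[0,0,1],0],[1,[0,0,1],0],[1,[0,0,0],0]]}}

```text
time_s: 11.18
position: [0.5519, -0.2068, 0.1032]
tcp_rot: [[0.257, 0.966, 0.0], [0.966, -0.257, -0.0], [-0.0, 0.0, -1.0]]
force: [0.3, 0.2, 3.3]
opening: 0.183
```

```bash
python3 f.py
```

```text
11.325 [ 0.5519 -0.2068  0.1032] [3.25 3.55 3.41 3.75] [-0.32  0.59  3.49] [-0.015  0.121  0.003] -16.5 [ 4.e-04 -2.e-04 -1.e+00]
```

>>> {"fn": "servo_tool", "kwargs": {"increments": [[1,[0,0,0],-5],[1,[0,0,0],-5],[1,[0,0,0],-5],[1,[0,0,0],-5]]}}

```text
time_s: 11.82
position: [0.552, -0.207, 0.1032]
tcp_rot: [[-0.092, 0.996, 0.001], [0.996, 0.092, -0.0], [-0.001, 0.001, -1.0]]
force: [0.9, -0.6, 3.3]
opening: 0.184
```

```bash
python3 f.py
```

```text
11.975 [ 0.552  -0.207   0.1032] [3.33 3.49 3.16 3.51] [-0.03 -0.43  3.37] [-0.116  0.085  0.004] -36.4 [ 6.e-04 -5.e-04 -1.e+00]
```

>>> {"fn": "servo_tool", "kwargs": {"increments": [[1,[0,0,0],-5],[1,[0,0,0],-5],[1,[0,0,0],-5],[1,[0,0,0],-5]]}}

```text
time_s: 12.48
position: [0.552, -0.207, 0.1032]
tcp_rot: [[-0.425, 0.905, 0.001], [0.905, 0.425, -0.0], [-0.001, 0.0, -1.0]]
force: [0.4, -0.7, 3.3]
opening: 0.18
```

```bash
python3 f.py
```

```text
12.625 [ 0.552  -0.2069  0.1031] [3.29 2.6  3.3  3.65] [-0.02 -0.36  3.21] [-0.127 -0.029 -0.022] -56.4 [ 6.e-04 -4.e-04 -1.e+00]
```

>>> {"fn": "servo_tool", "kwargs": {"increments": [[1,[0,0,0],-5],[1,[0,0,0],-5],[1,[0,0,0],-5],[1,[0,0,0],-5]]}}

```text
time_s: 13.12
position: [0.5526, -0.2075, 0.1033]
tcp_rot: [[-0.709, 0.706, 0.002], [0.706, 0.709, -0.002], [-0.003, 0.0, -1.0]]
force: [-0.1, -1.1, 1.6]
opening: 0.183
```

```bash
python3 f.py
```

```text
13.275 [ 0.551  -0.2063  0.1024] [ 1.57 -1.16 -2.15 -0.93] [ 0.17 -0.02 -0.67] [-0.084 -0.047 -0.009] -76.3 [-0.0017  0.0012 -1.    ]
```

The force dropped at q6 ≈ -76°, so the lugs have found the slots. I'm lowering gently toward the ledge, expected at TCP z ≈ 0.095.

>>> {"fn": "servo_tool", "kwargs": {"increments": [[1,[0,0,1],0],[1,[0,0,1],0],[1,[0,0,0],0]]}}

```text
time_s: 13.65
position: [0.5515, -0.2066, 0.1007]
tcp_rot: [[-0.708, 0.706, -0.001], [0.706, 0.708, 0.0], [0.001, -0.0, -1.0]]
force: [-0.8, -0.0, -1.3]
opening: 0.18
```

```bash
python3 f.py
```

```text
13.8 [ 0.5517 -0.2067  0.101 ] [-1.35 -1.57 -0.94 -1.64] [-0.61  0.01 -1.38] [-0.046 -0.    -0.024] -76.5 [-1.e-04  1.e-04 -1.e+00]
```

>>> {"fn": "servo_tool", "kwargs": {"increments": [[1,[0,0,1],0],[1,[0,0,1],0],[1,[0,0,1],0],[1,[0,0,0],0]]}}

```text
time_s: 14.3
position: [0.5517, -0.2067, 0.098]
tcp_rot: [[-0.708, 0.706, -0.0], [0.706, 0.708, 0.0], [0.0, -0.0, -1.0]]
force: [-0.2, -0.1, -1.6]
opening: 0.183
```

```bash
python3 f.py
```

```text
14.45 [ 0.5518 -0.2068  0.098 ] [-1.63 -0.23 -0.64 -0.85] [ 0.24 -0.29 -0.84] [-0.036 -0.004 -0.014] -76.5 [ 0.  0. -1.]
```

>>> {"fn": "servo_tool", "kwargs": {"increments": [[1,[0,0,1],0],[1,[0,0,1],0],[1,[0,0,0],0]]}}

```text
time_s: 14.82
position: [0.5517, -0.2067, 0.0959]
tcp_rot: [[-0.708, 0.706, -0.0], [0.706, 0.708, 0.0], [0.0, -0.0, -1.0]]
force: [0.5, 0.1, -0.4]
opening: 0.18
```

```bash
python3 f.py
```

```text
14.975 [ 0.5517 -0.2068  0.096 ] [-0.37 -1.3  -2.66 -1.68] [ 0.05 -0.23 -1.5 ] [-0.048 -0.004  0.008] -76.5 [-0. -0. -1.]
```

>>> {"fn": "servo_tool", "kwargs": {"increments": [[1,[0,0,1],0],[1,[0,0,0.5],0],[1,[0,0,0],0]]}}

```text
time_s: 15.35
position: [0.5519, -0.2068, 0.0948]
tcp_rot: [[-0.708, 0.706, 0.0], [0.706, 0.708, -0.0], [-0.0, 0.0, -1.0]]
force: [0.3, 0.4, 1.0]
opening: 0.18
```

```bash
python3 f.py
```

```text
15.5 [ 0.5519 -0.2068  0.0948] [1.05 1.07 1.41 0.62] [0.07 0.09 1.04] [0.006 0.048 0.014] -76.5 [ 4.e-04 -2.e-04 -1.e+00]
```

The lugs are resting at the ledge with light contact (z = 0.0948). I'm turning clockwise while following the ramp gently down.

>>> {"fn": "servo_tool", "kwargs": {"increments": [[1,[0,0,0.5],0],[1,[0,0,0.3],5],[1,[0,0,0.3],5],[1,[0,0,0],0]]}}

```text
time_s: 16.0
position: [0.5522, -0.2069, 0.0937]
tcp_rot: [[-0.576, 0.818, 0.001], [0.818, 0.576, -0.0], [-0.001, 0.0, -1.0]]
force: [-0.4, 0.1, 1.3]
opening: 0.184
```

```bash
python3 f.py
```

```text
16.15 [ 0.5521 -0.2069  0.0937] [1.33 2.36 2.26 1.99] [0.02 0.36 1.98] [-0.039 -0.127  0.025] -66.6 [ 9.e-04 -4.e-04 -1.e+00]
```

>>> {"fn": "servo_tool", "kwargs": {"increments": [[1,[0,0,0.3],5],[1,[0,0,0.3],5],[1,[0,0,0],0]]}}

```text
time_s: 16.52
position: [0.5523, -0.2067, 0.0931]
tcp_rot: [[-0.426, 0.905, 0.001], [0.905, 0.426, -0.0], [-0.001, 0.001, -1.0]]
force: [1.6, 0.2, 2.4]
opening: 0.18
```

```bash
python3 f.py
```

```text
16.675 [ 0.5522 -0.2068  0.093 ] [2.36 1.49 3.07 2.52] [1.7  1.28 2.36] [ 0.188 -0.394  0.042] -56.6 [ 1.1e-03 -2.0e-04 -1.0e+00]
```

>>> {"fn": "servo_tool", "kwargs": {"increments": [[1,[0,0,0],5],[1,[0,0,0],5],[1,[0,0,0],5],[1,[0,0,0],0]]}}

```text
time_s: 17.18
position: [0.551, -0.2066, 0.0924]
tcp_rot: [[-0.177, 0.984, -0.002], [0.984, 0.177, 0.0], [0.001, -0.002, -1.0]]
force: [0.1, -0.1, 0.6]
opening: 0.18
```

```bash
python3 f.py
```

```text
17.325 [ 0.5511 -0.2066  0.0925] [ 0.65 -0.37  0.09  0.85] [ 0.03 -0.28  0.3 ] [-0.063  0.028 -0.001] -41.6 [-1.5e-03  5.0e-04 -1.0e+00]
```

>>> {"fn": "servo_tool", "kwargs": {"increments": [[1,[0,0,0.3],5],[1,[0,0,0.3],5],[1,[0,0,0.3],5],[1,[0,0,0],0]]}}

```text
time_s: 17.82
position: [0.5513, -0.2066, 0.0915]
tcp_rot: [[0.083, 0.997, -0.001], [0.997, -0.083, 0.0], [0.0, -0.001, -1.0]]
force: [0.1, -1.0, -0.5]
opening: 0.181
```

```bash
python3 f.py
```

```text
17.975 [ 0.5515 -0.2067  0.0917] [-0.5  -0.71 -1.49 -0.08] [ 0.04 -0.45 -0.7 ] [-0.075  0.031  0.01 ] -26.6 [-6.e-04  2.e-04 -1.e+00]
```

>>> {"fn": "servo_tool", "kwargs": {"increments": [[1,[0,0,0.7],0],[1,[0,0,0.7],0],[1,[0,0,0],5],[1,[0,0,0],5],[1,[0,0,0],0]]}}

```text
time_s: 18.6
position: [0.5518, -0.2065, 0.0908]
tcp_rot: [[0.256, 0.967, 0.0], [0.967, -0.256, 0.0], [0.0, 0.0, -1.0]]
force: [-0.5, 0.9, 1.6]
opening: 0.179
```

```bash
python3 f.py
```

```text
18.75 [ 0.5518 -0.2066  0.0907] [ 1.58 -0.07  0.97  1.76] [0.3  1.25 1.06] [0.131 0.09  0.028] -16.6 [ 1.e-04  2.e-04 -1.e+00]
```

>>> {"fn": "servo_tool", "kwargs": {"increments": [[1,[0,0,0],5],[1,[0,0,0],5],[1,[0,0,0],5],[1,[0,0,0],5],[1,[0,0,0],0]]}}

```text
time_s: 19.38
position: [0.552, -0.2067, 0.0907]
tcp_rot: [[0.571, 0.821, 0.001], [0.821, -0.571, -0.0], [0.0, 0.001, -1.0]]
force: [0.4, 1.2, 0.5]
opening: 0.184
```

```bash
python3 f.py
```

```text
19.525 [ 0.552  -0.2068  0.0907] [0.52 1.6  1.02 1.66] [0.71 1.51 1.2 ] [ 0.201 -0.03   0.057] 3.4 [ 6.e-04 -1.e-04 -1.e+00]
```

>>> {"fn": "servo_tool", "kwargs": {"increments": [[1,[0,0,1],0],[1,[0,0,0],5],[1,[0,0,0],5],[1,[0,0,0],5],[1,[0,0,0],0]]}}

```text
time_s: 20.15
position: [0.5521, -0.2069, 0.0897]
tcp_rot: [[0.764, 0.645, 0.001], [0.645, -0.764, -0.0], [0.0, 0.001, -1.0]]
force: [0.5, 1.4, 2.2]
opening: 0.179
```

```bash
python3 f.py
```

```text
20.3 [ 0.5521 -0.2069  0.0897] [2.18 2.79 2.53 2.88] [0.76 0.69 2.59] [ 0.197 -0.105  0.047] 18.4 [ 8.e-04 -4.e-04 -1.e+00]
```

>>> {"fn": "servo_tool", "kwargs": {"increments": [[1,[0,0,0],5],[1,[0,0,0],5],[1,[0,0,0],5],[1,[0,0,0],5],[1,[0,0,0],0]]}}

```text
time_s: 20.92
position: [0.5522, -0.2071, 0.0897]
tcp_rot: [[0.938, 0.345, 0.001], [0.345, -0.938, -0.001], [0.001, 0.001, -1.0]]
force: [1.1, 1.0, 2.4]
opening: 0.182
```

```bash
python3 f.py;python3 - <<'E'
from h import *
p,d=save('scene','s6');cv2.imwrite('pics/s6c.png',cv2.resize(p[110:220,130:250],None,fx=4,fy=4))
E
```

```text
21.075 [ 0.5521 -0.2071  0.0897] [2.41 2.23 2.21 2.88] [1.41 0.17 2.43] [ 0.018 -0.174  0.033] 38.4 [ 9.e-04 -7.e-04 -1.e+00]
```

View pics/s6c.png

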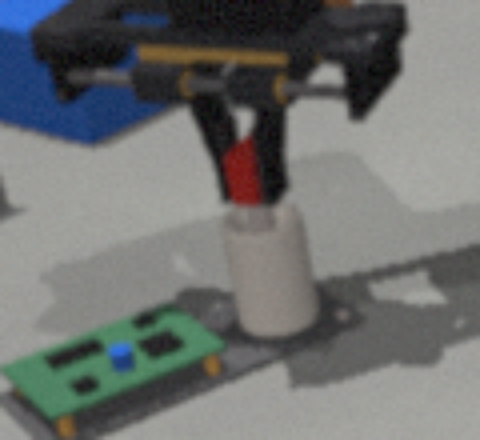

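I've turned 115° in total. The force holds steady at spring level and the insert drags round. The seat is at z ≈ 0.091, which is 14.5 mm below face contact. I'm unloading the spring, opening and retreating upward.

>>> {"fn": "servo_tool", "kwargs": {"increments": [[1,[0,0,-1],0],[1,[0,0,0],0],[0.4,[0,0,0],0],[0.4,[0,0,0],0],[0.4,[0,0,0],0]]}}

```text
time_s: 21.75
position: [0.551, -0.2064, 0.0901]
tcp_rot: [[0.939, 0.344, -0.002], [0.344, -0.939, 0.001], [-0.001, -0.001, -1.0]]
force: [0.3, 0.6, 0.3]
opening: 0.435
```

>>> {"fn": "servo_tool", "kwargs": {"increments": [[0.4,[0,0,0],0],[0.4,[0,0,-10],0],[0.4,[0,0,-30],0],[0.4,[0,0,-50],0],[0.4,[0,0,-40],0]]}}

```text
time_s: 22.38
position: [0.552, -0.2069, 0.2231]
tcp_rot: [[0.939, 0.344, 0.002], [0.344, -0.939, -0.001], [0.001, 0.001, -1.0]]
force: [0.2, -0.4, 0.0]
opening: 0.601
```

>>> {"fn": "servo_tool", "kwargs": {"increments": [[0.4,[0,0,0],0],[0.4,[0,0,0],0]]}}

```text
time_s: 22.62
position: [0.5512, -0.2064, 0.2206]
tcp_rot: [[0.939, 0.344, -0.001], [0.344, -0.939, 0.0], [-0.0, -0.0, -1.0]]
force: [-0.2, 1.4, -0.4]
opening: 0.6
```

```bash
python3 w.py w7;python3 - <<'E'
from h import *
p,d=save('scene','s7');
P=pts('scene',d,np.ones(d.shape,bool));
hsv=cv2.cvtColor(p,cv2.COLOR_BGR2HSV)
m=((hsv[...,0]<10)|(hsv[...,0]>170))&(hsv[...,1]>120)&(d>0)
P=pts('scene',d,m);P=P[np.hypot(P[:,0]-.552,P[:,1]+.206)<.04];print(len(P),np.percentile(P,[3,50,97],0).round(4))
cv2.imwrite('pics/s7c.png',cv2.resize(p[90:220,120:260],None,fx=4,fy=4))
E
```

```text
22.625 [ 0.55121224 -0.20642771  0.22055815] [[0.9391, 0.3437, -0.0005], [0.3437, -0.9391, 0.0003], [-0.0004, -0.0004, -1.0]] [-31.4  27.5  87.6  -0.   64.9  38.5] 0.5998698690814371 [-0.2150539   1.38906393 -0.35938568]
comp [309 169  20  48 829] [ 0.5542 -0.2074  0.1235] 0.1265077545111986
  rect 594 0.12433350441392171 ((552.0035400390625, -207.90316772460938), (35.34207534790039, 15.34972095489502), 20.637134552001953)
166 [[ 0.5393 -0.2109  0.0976]
 [ 0.5621 -0.1986  0.1169]
 [ 0.5745 -0.1743  0.3823]]
```

View pics/s7c.png

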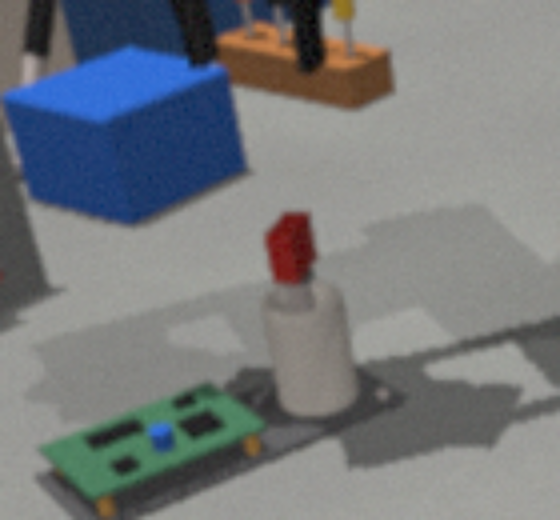

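View pics/w7.png

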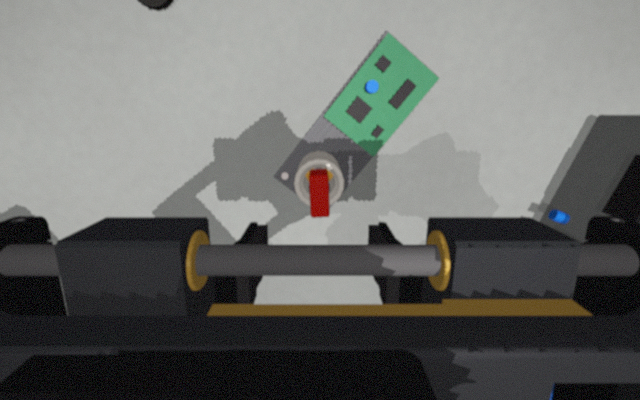

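After release the wrist view shows the grip top at z = 0.1243. That puts the grip centre about 33.3 mm above the mouth, against 33.5 for fully home, upright and centred. I'm handing in.

```bash
python3 - <<'E'
from h import *
s=bot.read_state();print(s['time_s'],s['force'])
print(bot.hand_in())
E
```

```text
22.725 [-0.40559691 -0.96284796 -0.19349071]
the job is handed in; nothing more can be done
None
```

I took the screw from the blue stand, started it in the thread by feel and turned it fully home. I then released it, backed the gripper about 130 mm straight up, and handed in at 22.7 s; no verdict was reported.

- **Starting the thread:** the lugs met the insert at TCP z ≈ 0.1055. Turned anticlockwise at about 4 N, they found the slots after about 60°. They then came to rest about 10.5 mm below the insert's face.
- **Turning home:** I turned it clockwise 115° in all. The depth stopped at about 14.5 mm below the face, and past the stop the force stayed steady at spring level as the insert dragged round. The highest vertical force I read was about 4 to 5 N, against the 20 N limit.
- **Final check:** the top of the grip is at z = 0.1243, so its centre is about 33.3 mm above the mouth (33.5 is fully home, 35.3 the limit). It sits within about 2 mm of the well's axis and looks upright in the pictures. I did not measure its tilt or whether it was still.
- **Disagreements and gaps:** before insertion the wrist and scene cameras differed by about 3 mm along one axis. A closer wrist look settled this before the screw entered the well. I did not re-measure the jar, pillars, trackball, foot pad or tin lid, but the arm was kept clear of them throughout.

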